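Clamp the hose adapter onto the bench extraction port

TASK

The flanged hose adapter stands off-centre on the bench's dust extraction port. First slide it home on the port's flange, into the fixed half of the clamp ring, then swing the hinged half of the ring fully shut round both flanges, and last swing the latch fully shut so that its claw hooks behind the ear of the hinged half. Do not knock the adapter off the port, and leave the loose caster wheel and the lathe faceplate beside it where they are.

Things in the scene. Friction and masses are not known exactly. Their poses are not given: they have to be found in the camera images.
- port: Fixed extraction port: dark base plate 140 x 176 x 8 mm with a pipe stub ending in a round flange 90 mm across, face 54 mm above the bench. Origin on the bench under the flange's centre, z up. In its frame the fixed half of the aluminium clamp ring is on the +x side, the hinge pin of the other half at +y, the latch at -y, the open side at -x. Its +x is within 0.35 rad of the world's +x.
- port_centre (a point): Centre of the port's flange face, 54 mm above the bench: the adapter's origin belongs here. The shut ring is centred on it: inner wall at radius 48, outer wall at 56, z 36 to 72 mm; its upper lip (radius 36 to 48 mm, underside at z 65) reaches over both flanges.
- adapter: Loose steel hose adapter, about 0.3 kg: round flange 90 mm across and 8 mm thick below, barbed hose neck 48 mm across above, 50 mm high in all. Origin at the centre of its underside, z up. It starts resting on the port's flange face, 28 to 40 mm off-centre toward the port's -x side, and slides on it; the fixed half of the ring stops it when home, with up to 3 mm play.
- jaw (a joint): Hinged half of the ring, rad: 0 fully shut, grows as it opens to 1.6. Seen from above it shuts counter-clockwise. A little friction (about 2 N at its post) keeps it where it is left.
- jaw_post (a point): Top centre of the upright post on the hinged half, by which to push it: black grip 14 mm across, z 74 to 100 mm, on a thinner stem. With the ring shut it stands at x -50, y -38 mm in the port's frame.
- jaw_hinge (a point): On the upright hinge pin of the hinged half, at the height of the post's top; x 0, y +63 mm in the port's frame.
- latch (a joint): Latch lever, rad: 0 fully shut, grows as it opens to 1.5. Seen from above it shuts clockwise. A little friction (about 1 N at its post) keeps it where it is left. Its claw passes behind the ear only when the hinged half is within about 0.04 rad of shut, and then keeps it from opening.
- latch_post (a point): Top centre of the upright post at the free end of the latch lever, by which to push it: black grip 14 mm across, z 74 to 100 mm. With the latch shut it stands at x -58, y -112 mm in the port's frame. A wood lathe stands fixed to the right of the port (world y below -0.27): cross it with the fingertips above z 0.38.
- latch_hinge (a point): On the upright pivot of the latch, at the height of the post's top; x +20, y -70 mm in the port's frame.
- faceplate: Bystander: loose grey lathe faceplate, 76 mm across, 28 mm high, on the bench behind the port. Origin at the centre of its underside.
- caster_wheel: Bystander: loose small brass caster wheel, 43 mm across, 18 mm high, lying flat on the bench beside the port, under the latch. Origin at the centre of its underside.

How it is judged:
By the outcome, as a careful person would: the job done as asked, in the order asked, and still so for the second after the job is handed in, with the robot touching nothing.
It also fails if it takes over 54 s, if anything falls off the work surface, if the arm or the gripper's body presses on something with over 40 N, if the wrist force passes 120 N, or if a joint passes its speed limit or range.

ROBOT

A 6-joint arm with a two-finger parallel gripper is mounted at the origin on a cart in front of the work surface, level with it; the furniture and walls round the work are solid. World frame = base frame: x ahead of the robot, y to its left, z up, the work surface at z = 0. Lengths are in m, angles in degrees, forces in N, time in s.
With the tool pointing down it reaches from about 0.4 to 0.825 m from the base axis. Payload 7 kg.
Tool frame: the origin (TCP) lies between the finger pads; the fingertips stand 25 mm ahead of it and the grasp point (between the pads) lies 6 mm ahead of it; z points along the fingers, y is the line along which they close (so a half turn about z gives the same grasp; the last joint's range is limited). The gripper opens to 88 mm and grips with 3 to 60 N. Pads are 19 mm wide; open, the fingers measure 130 mm over their backs; the gripper's body (78 mm by 193 mm) begins 47 mm behind the grasp point.
Start: joints at [87.153, 20.546, 0.682, 0, -70.136, -16.507], TCP at [0.224, 0.637, 0.252] pointing down, gripper open.
Joint ranges: [-176.03, 176.03], [-82.01, 121.73], [-58.28, 71.71], [-173.87, 95.51], [-174.79, -0.11], [-173.66, 173.66]. Speed limits (degrees/s): [136.94, 136.94, 172.46, 180, 180, 180].

INTERFACE

Orientations are given as [roll, pitch, yaw] about the fixed x, y, z axes, in that order (R = Rz(yaw) Ry(pitch) Rx(roll)).
In Python, from plant import status, optics, job gives the robot as it stands. The module is installed in compiled form; this text tells all that it offers.
- The arm moves only by the tool creep_tool, called by a JSON object that holds its "method" and its "body", one argument or row to a line. Schema: {"type":"object","properties":{"moves":{"type":"array","items":{"type":"array","items":{"type":"array","items":{"type":"number"},"minItems":5,"maxItems":5},"minItems":1,"maxItems":8},"minItems":1,"maxItems":1},"only":{"type":"string"},"quiet":{"type":"boolean"},"lines":{"type":"string"}},"required":["moves"],"additionalProperties":false}. moves is a list that holds a single list of rows (three levels of brackets), with 1 to 8 rows, each of 5 numbers: dx, dy, dz in units of 25 mm, then a turn about the tool's z in units of 5 degrees, then the finger opening in m; each row is the pose to reach, as a shift and turn from the pose commanded when the call began, along the tool's axes at that moment; what a row does not reach only later rows make up. A row lasts 1/8 s, in which the tool goes at most 0.0625 m and 10.7 degrees, less where a joint would pass 70% of its speed; a pose out of reach is approached as far as the arm can. The fingers move at their own pace and stop on an object; the grip force is fixed at half the most. Time passes only in rows, so rows that do not move let the fingers close. The tool returns the time, the measured TCP pose, the force, the opening and the grip force at its end. only (a regular expression) keeps the lines of the reply that match it, lines (a string "A,B") keeps lines A to B, and quiet returns only ok. Input that does not fit is refused with a message, and nothing moves.
- status.get_obs(): the state, without advancing time (a new reading comes with each control period).
- optics.snapshot(name): name is "scene" or "top" or "wrist"; returns a dict with "frame" (420x560x3 uint8, red, green, blue), "z_map" (420x560 float32, m along the optical axis (not along the pixel's ray), 0 where there is no reading), "fovy" (degrees; the focal length in pixels is half the picture's height over the tangent of half this angle, whatever the lens; pixels are square), "cx", "cy" (the principal point, pixels), "k1" (the pictures are not rectified: a ray, as slopes to the right and down, at radius r is drawn at 1 + k1 r^2 times it, then the intrinsics apply), "R" (3x3) and "t" (3): a world point X has camera coordinates R X + t; the wrist camera has in their place "T_tool_cam" (4x4, takes a point from camera to tool coordinates, whose origin is the TCP and whose axes are the flange's). Camera axes: x right, y down, z forward; pixel columns grow to the right and rows downward; lengths in m; the calibration is good to about 2 mm. A picture is of the moment at which its call begins: read the wrist's pose just before it.
- job.close_job(): hands the job in; it is judged then, once.
The state is a dict: "clock": time; "joint_pos": joint angles; "qvel": joint speeds; "tau": joint torques, N m; "tool_pos": TCP position; "orientation": TCP orientation; "force": force on the tool from outside, world axes, zero at the start; "moment": the same for the moment, N m; "opening": finger opening in m; "gripper_force": force on a finger pad.
Only numpy, scipy, OpenCV 4.12 (cv2) and the standard library are available. Lean on these libraries where they do the work, as an engineer would, in place of code of your own. Each camera call takes 0.05 s, during which the arm holds its last target. There are 200 camera calls.

## Working session

There is one attempt and no reset: what is moved stays moved. The work goes in short steps, Python scripts to look and compute and a tool call to move; the robot and the scene stay as the last step left them, time stands still between calls to the robot, and variables do not carry over. Pictures are saved under pics/ and viewed, at most 13 in all, crops included, and the job is handed in when it is done.

```bash
mkdir -p pics
```

Create h.py:
```python
import numpy as np, cv2
from plant import status, optics
from scipy.spatial.transform import Rotation as Ro
def snap(n):
    o=status.get_obs(); s=optics.snapshot(n); s['obs']=o
    if n=='wrist':
        Rw=Ro.from_euler('xyz',o['orientation'],degrees=True).as_matrix()
        T=np.eye(4);T[:3,:3]=Rw;T[:3,3]=o['tool_pos'];W=T@np.array(s['T_tool_cam'])
        s['R']=W[:3,:3].T; s['t']=-s['R']@W[:3,3]
    s['R']=np.array(s['R']);s['t']=np.array(s['t']);return s
def rays(s,u,v):
    f=210/np.tan(np.radians(s['fovy'])/2)
    a=(np.asarray(u,float)-s['cx'])/f;b=(np.asarray(v,float)-s['cy'])/f
    x,y=a.copy(),b.copy()
    for _ in range(20):
        g=1+s['k1']*(x*x+y*y);x=a/g;y=b/g
    return np.stack([x,y,np.ones_like(x)],-1)
def cloud(s):
    v,u=np.mgrid[:420,:560];d=rays(s,u,v)*s['z_map'][...,None]
    P=(d-s['t'])@s['R'];P[s['z_map']==0]=np.nan;return P
def onz(s,u,v,z):
    d=rays(s,u,v)@s['R'];c=-s['R'].T@s['t'];return c+d*((z-c[2])/d[...,2])[...,None]
def save(s,n): cv2.imwrite(f'pics/{n}.png',s['frame'][...,::-1])
```

Run:
```python
from h import *
import pickle
for n in('top','scene'):
    s=snap(n);save(s,n+'0');P=cloud(s);pickle.dump(s,open(n+'.pkl','wb'))
    print(n,-s['R'].T@s['t'],s['fovy'],s['k1'])
    print(np.nanmin(P.reshape(-1,3),0),np.nanmax(P.reshape(-1,3),0))
print(status.get_obs())
```

```text
top [0.4331687  0.03704524 0.94441642] 46.34576639736385 0.044605467345427134
[-0.04475923 -0.9008128  -0.87765073] [1.12570875 1.13285349 0.33087294]
scene [ 0.20631504 -0.41144044  0.70261537] 44.13164412659268 -0.09388488847541057
[-0.03389768 -0.43377085 -0.87766571] [1.12975186 1.28104246 0.33389157]
{'clock': 0.1, 'joint_pos': array([ 8.71543324e+01,  2.05888394e+01,  6.40608271e-01, -1.71777424e-02,
       -7.01356871e+01, -1.65080514e+01]), 'qvel': array([ 0.02487636, -0.05695347,  0.17734761, -0.02103358, -0.09657367,
        0.06225343]), 'tau': array([-1.60851559e-03, -5.84160483e+01,  2.93749863e+01,  7.01547816e+00,
        1.01110016e-02, -5.69425492e-05]), 'tool_pos': array([0.2235753 , 0.63649141, 0.25071312]), 'orientation': array([ 1.79914952e+02, -8.36409843e-03, -1.93595615e+01]), 'force': array([-0.12408492,  0.63701862, -0.48134182]), 'moment': array([-0.02434192, -0.01958916, -0.00383808]), 'gripper_force': 0.0, 'opening': 0.08757650813344127}
```

View pics/top0.png

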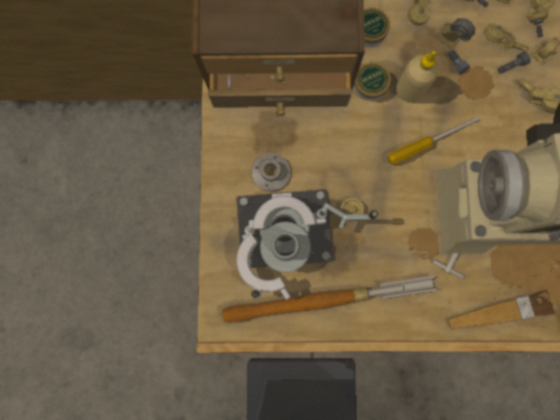

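View pics/scene0.png

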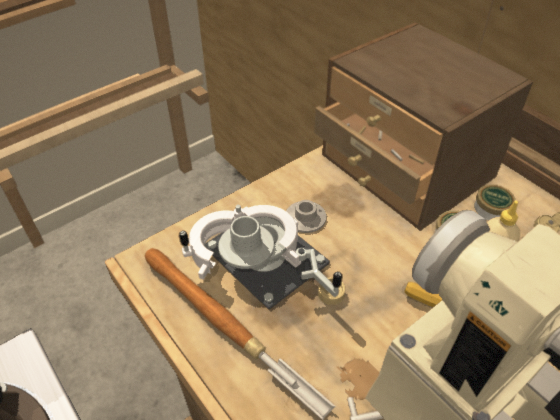

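The top view shows the port plate around (284,228), the adapter neck at (286,243), the jaw post near (255,293) and the latch post near (374,214). The scene view shows the jaw post at (184,238), the neck at (246,230) and the latch post at (338,280). Next I'll measure them from both views.

Run:
```python
from h import *
import pickle
S={n:pickle.load(open(n+'.pkl','rb')) for n in('top','scene')}
W={'top':{'jaw':(255,293),'latch':(374,214),'neck':(286,243)},'scene':{'jaw':(184,238),'latch':(338,280),'neck':(246,220)}}
for n,s in S.items():
    P=cloud(s);v,u=np.mgrid[:420,:560];lum=s['frame'].max(-1)
    for k,(a,b) in W[n].items():
        r=26 if k=='neck' else 14
        m=(abs(u-a)<r)&(abs(v-b)<r)&(P[...,2]>.085)&(P[...,2]<.125)
        if k!='neck': m&=lum<70
        q=P[m]; 
        if len(q)==0: print(n,k,'none');continue
        zt=np.percentile(q[:,2],90); t=q[q[:,2]>zt-.006]
        print(n,k,len(q),'ztop',zt.round(4),'mid',((t.min(0)+t.max(0))/2).round(4),'ext',np.ptp(t,axis=0).round(4))
    # flanges / plate
    m=(P[...,2]>.003)&(P[...,2]<.015)&(lum<90)&(P[...,0]>.3)&(P[...,0]<.62)&(abs(P[...,1]-.1)<.2)
    nl,lab,st,ce=cv2.connectedComponentsWithStats(m.astype(np.uint8))
    i=1+np.argmax(st[1:,4]);q=P[lab==i][:,:2].astype(np.float32);print(n,'plate',cv2.minAreaRect(q))
    # ring top z~.072
    m=(abs(P[...,2]-.072)<.004)&(P[...,0]>.25)&(P[...,0]<.65)&(abs(P[...,1]-.08)<.2)
    print('ringtop',m.sum(),P[m].min(0),P[m].max(0))
    if n=='top': np.save('ringtop.npy',P[m])
s=S['top']; c=s['frame'][160:320,210:410];cv2.imwrite('pics/topc.png',cv2.resize(c[...,::-1],None,fx=3.7,fy=3.7,interpolation=cv2.INTER_CUBIC))
```

```text
top jaw 17 ztop 0.1014 mid [0.4102 0.0931 0.0995] ext [0.0066 0.007  0.0063]
top latch 19 ztop 0.0998 mid [ 0.5412 -0.108   0.098 ] ext [0.007  0.0067 0.0043]
top neck 236 ztop 0.1049 mid [0.4906 0.044  0.1028] ext [0.0447 0.043  0.0077]
top plate ((0.5129104852676392, -0.016675760969519615), (0.09771312773227692, 0.05281800776720047), 3.9086415767669678)
ringtop 1766 [ 0.41418754 -0.02181438  0.06801387] [0.58123401 0.12892345 0.07597082]
scene jaw 52 ztop 0.0986 mid [0.4084 0.0907 0.0972] ext [0.0102 0.0056 0.0089]
scene latch 65 ztop 0.0993 mid [ 0.5426 -0.1142  0.0972] ext [0.0083 0.009  0.0072]
scene neck 576 ztop 0.1041 mid [0.4907 0.0426 0.1024] ext [0.0449 0.0457 0.0081]
scene plate ((0.5036026239395142, 0.0345173180103302), (0.08747781068086624, 0.16017858684062958), 4.230457305908203)
ringtop 1780 [ 0.40546074 -0.11652676  0.06800875] [0.58222611 0.12835728 0.0759516 ]
```

View pics/topc.png

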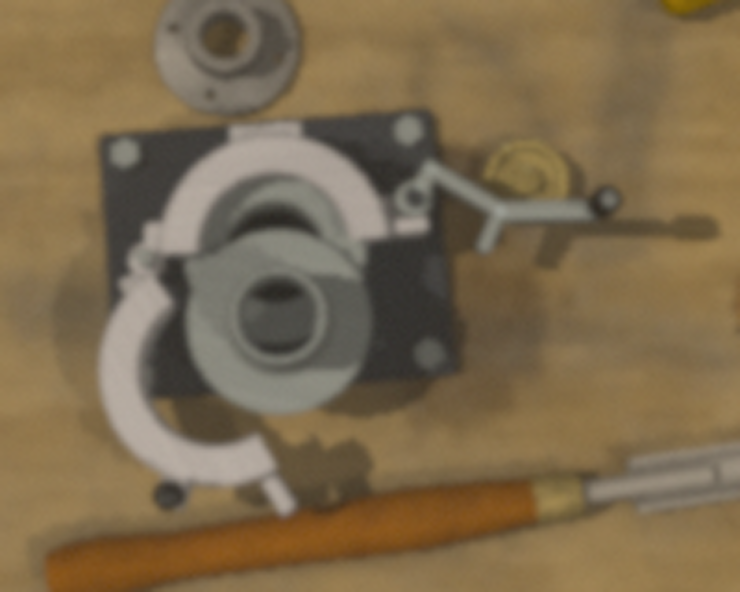

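Run:
```python
from h import *
import pickle
from scipy.optimize import differential_evolution as DE
S={n:pickle.load(open(n+'.pkl','rb')) for n in('top','scene')}
D={}
for n,s in S.items():
    P=cloud(s);v,u=np.mgrid[:420,:560]
    G=onz(s,u,v,.072)
    box=(G[...,0]>.36)&(G[...,0]<.63)&(G[...,1]>-.04)&(G[...,1]<.17)&(P[...,2]<.08)
    D[n]=(G[box][:,:2],(abs(P[...,2]-.072)<.004)[box])
def rot(p,a): c,s_=np.cos(a),np.sin(a);return p@np.array([[c,s_],[-s_,c]])
h=np.array([0,.063])
def model(p,g):
    q=rot(g-p[:2],-p[2]); r=np.hypot(*q.T);f=(q[:,0]>0)&(r>.036)&(r<.056)
    q2=rot(q-h,p[3])+h; r=np.hypot(*q2.T);return f|((q2[:,0]<0)&(r>.036)&(r<.056))
def cost(p,ns): return sum(np.mean(model(p,D[n][0])!=D[n][1]) for n in ns)
J=np.array([[.4102,.0931],[.409,.0905]]);L=np.array([.5415,-.1105])
for ns in (['top'],['scene'],['top','scene']):
    r=DE(cost,[(.47,.56),(0,.09),(-.35,.35),(.3,1.6)],args=(ns,),seed=1,tol=1e-6,popsize=25)
    p=r.x; c=p[:2]
    post=rot(rot(np.array([-.050,-.038])-h,-p[3])+h,p[2])+c
    H=rot(h,p[2])+c; lh=rot(np.array([.02,-.07]),p[2])+c; ls=rot(np.array([-.058,-.112]),p[2])+c
    print(ns,p.round(4),r.fun,'post pred',post.round(4),'hinge',H.round(4),'lhinge',lh.round(4),'lshut',ls.round(4),'llen',np.linalg.norm(L-lh),'ang',np.degrees(np.arctan2(*(L-lh)[::-1])-np.arctan2(*(ls-lh)[::-1])))
    print('adapter in port', rot(np.array([.4906,.0433])-c,-p[2]),'jawshut',(rot(np.array([-.05,-.038]),p[2])+c).round(4))
```

```text
['top'] [0.5253 0.0457 0.0671 1.0593] 0.005925507900677201 post pred [0.4092 0.0951] hinge [0.5211 0.1085] lhinge [ 0.5499 -0.0228] lshut [ 0.4749 -0.07  ] llen 0.08806002589193616 ang 52.35661484264121
adapter in port [-3.47642281e-02 -2.40494586e-05] jawshut [0.4779 0.0044]
['scene'] [0.5252 0.0437 0.0732 1.068 ] 0.01714175654853621 post pred [0.4087 0.0935] hinge [0.5206 0.1066] lhinge [ 0.5503 -0.0246] lshut [ 0.4756 -0.0722] llen 0.08633107019217327 ang 51.65639330561929
adapter in port [-0.03457613  0.00210098] jawshut [0.4781 0.0022]
['top', 'scene'] [0.5252 0.0453 0.071  1.0608] 0.03147810314183654 post pred [0.4089 0.0945] hinge [0.5208 0.1081] lhinge [ 0.5501 -0.0232] lshut [ 0.4753 -0.0706] llen 0.08777519980281104 ang 51.98545883870874
adapter in port [-0.03467836  0.00050478] jawshut [0.478  0.0038]
```

Both views agree:
- Port centre is at (0.525, 0.045), yaw 4°.
- The adapter is 34.7 mm off toward -x.
- The jaw is at 1.06 rad. Its post top is at z 0.100 and it stands where the model predicts.
- The latch is open about 52°.

First move: go behind the neck with the fingers 25 mm apart, so they act as a V.

The manual's scale: shifts go in units of 25 mm and turns go in units of 5 degrees. Converting my numbers, 0.489 m is 19.56, 0.407 m is 16.28, -23.4 degrees is -4.68.

{"method": "creep_tool", "body": {
  "moves": [
    [[16.28,19.56,0,-4.68,0.025],[16.28,19.56,0,-4.68,0.025],[16.28,19.56,0,-4.68,0.025],[16.28,19.56,0,-4.68,0.025],[16.28,19.56,0,-4.68,0.025],[16.28,19.56,0,-4.68,0.025],[16.28,19.56,0,-4.68,0.025],[16.28,19.56,0,-4.68,0.025]]
  ]
}}

```text
clock: 1.1
tool_pos: [0.3982, 0.1663, 0.2517]
orientation: [-180.0, -0.0, 4.1]
force: [0.9, 0.5, 0.6]
opening: 0.0256
gripper_force: 0.0
```

Add to h.py:
```python
def go(x,y,z,yaw=None):
    o=status.get_obs();p=o['tool_pos'];w=o['orientation'][2];a=np.radians(w);d=np.array([x,y,z])-p
    print('row',(np.array([d[0]*np.cos(a)+d[1]*np.sin(a),d[0]*np.sin(a)-d[1]*np.cos(a),-d[2]])).round(4),'turn',0 if yaw is None else round((w-yaw+180)%360-180,1))
```

```bash
python3 -c "
from h import *
go(.445,.042,.25,4)"
```

```text
row [0.0378 0.1273 0.0017] turn 0.1
```

{"method": "creep_tool", "body": {
  "moves": [
    [[1.52,5.08,0,0,0.025],[1.52,5.08,0,0,0.025],[1.52,5.08,0,0,0.025],[1.52,5.08,2.4,0,0.025],[1.52,5.08,4,0,0.025],[1.52,5.08,5.4,0,0.025],[1.52,5.08,5.4,0,0.025]]
  ]
}}

```text
clock: 1.98
tool_pos: [0.4432, 0.0438, 0.1146]
orientation: [179.9, 0.3, 4.1]
force: [0.7, -0.7, 0.0]
opening: 0.0249
gripper_force: 0.0
```

```bash
python3 -c "
from h import *
s=snap('wrist');save(s,'w1');go(.445,.043,.095,4);s=snap('top');save(s,'t1')
import cv2
a=cv2.imread('pics/w1.png');b=cv2.resize(cv2.imread('pics/t1.png')[150:330,190:430],(560,420));cv2.imwrite('pics/b1.png',cv2.resize(np.hstack([a,b]),(800,300)))"
```

```text
row [0.0004 0.0014 0.0213] turn 0.1
```

View pics/b1.png

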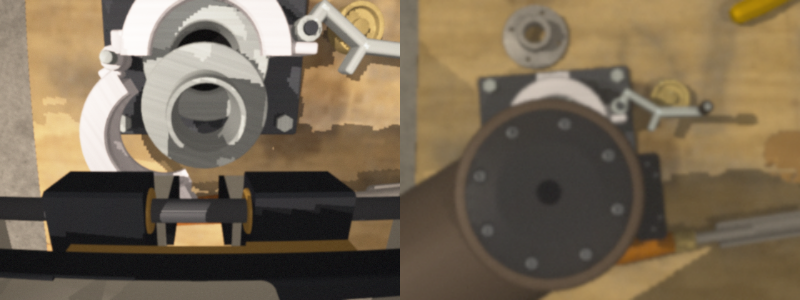

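The wrist view shows the fingers low in the picture, centred at column 200. The neck is ahead at (205,110) and clear of the jaw arc. Now I'll go down and push along port +x.

In the tool's units: 0.043 m is 1.72, 0.03 m is 1.2.

{"method": "creep_tool", "body": {
  "moves": [
    [[0,0,0.8,0,0.025],[0.24,0,0.8,0,0.025],[0.56,0,0.8,0,0.025],[0.88,0,0.8,0,0.025],[1.2,0,0.8,0,0.025],[1.48,0,0.8,0,0.025],[1.72,0,0.8,0,0.025],[1.72,0,0.8,0,0.025]]
  ]
}}

```text
clock: 3.08
tool_pos: [0.4887, 0.0474, 0.0965]
orientation: [-180.0, -0.0, 4.0]
force: [0.7, -0.2, -0.4]
opening: 0.025
gripper_force: 0.0
```

Add to h.py:
```python
def neck():
    s=snap('scene');P=cloud(s)
    m=(P[...,2]>.1)&(P[...,2]<.112)&(abs(P[...,0]-.515)<.06)&(abs(P[...,1]-.044)<.045)&(s['frame'].max(-1)>70)
    t=P[m];print('neck',len(t),((np.percentile(t,1,0)+np.percentile(t,99,0))/2).round(4),np.ptp(t,axis=0).round(4));return s
```

```bash
python3 -c "
from h import *
s=neck();save(s,'s2');print(status.get_obs()['force'])"
```

```text
neck 27 [0.4787 0.0458 0.1052] [0.0075 0.062  0.0099]
[ 0.06412508 -0.61087006 -1.29906077]
```

View pics/s2.png

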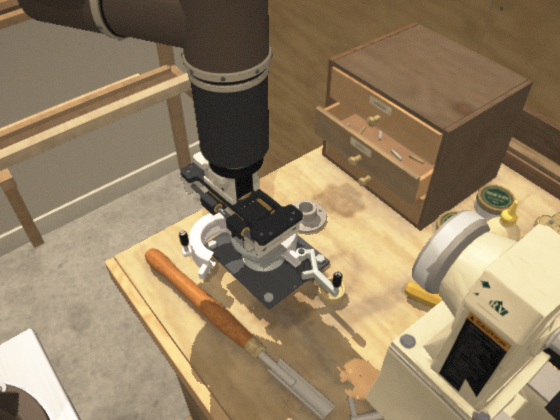

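The gripper at (240,215) hides the neck in the scene view, so I'll measure it with the wrist camera.

Add to h.py:
```python
def wn(zlo=.098,zhi=.112):
    s=snap('wrist');P=cloud(s)
    m=(P[...,2]>zlo)&(P[...,2]<zhi)&(abs(P[...,0]-.525)<.05)&(abs(P[...,1]-.044)<.045)&(s['frame'].max(-1)>90)
    t=P[m]
    if len(t)<20: print('few');return s
    r=cv2.minEnclosingCircle(t[:,:2].astype(np.float32));print('neck',len(t),r,np.median(t[:,2]));return s
```

```bash
python3 -c "
from h import *
s=wn();save(s,'w2');
P=cloud(s);m=(abs(P[...,2]-.0635)<.003)&(abs(P[...,0]-.52)<.06)&(abs(P[...,1]-.045)<.06);t=P[m];print(len(t),t.min(0),t.max(0))"
```

```text
neck 4348 ((0.5096246600151062, 0.048788271844387054), 0.033423785120248795) 0.10373539536333538
12005 [ 0.47581279 -0.01497047  0.06050095] [0.56266399 0.10499793 0.06649996]
```

View pics/w2.png

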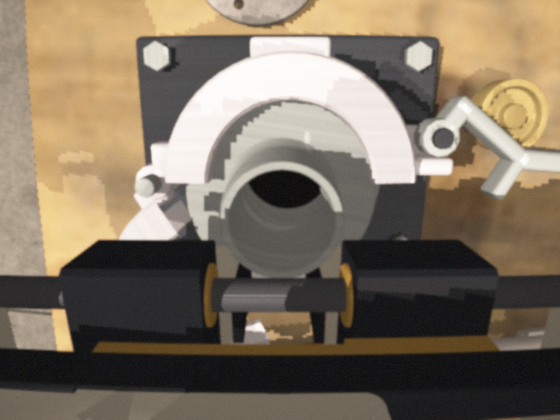

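The wrist view shows the adapter neck at about (281,215), partway into the fixed half, with the fingers seated behind it. I'll fit the ring and neck from this same view.

Add to h.py:
```python
from scipy.optimize import least_squares as LS
def fit(s):
    "rim of neck and fixed half ring inner/outer from wrist view; all relative"
    P=cloud(s);c0=np.array([.5252,.0453])
    lum=s['frame'].max(-1);g=P[...,:2]-c0;a=.07
    X=g[...,0]*np.cos(a)+g[...,1]*np.sin(a);Y=-g[...,0]*np.sin(a)+g[...,1]*np.cos(a);r=np.hypot(X,Y);th=np.arctan2(Y,X)
    m=(abs(P[...,2]-.072)<.004)&(r<.06)&(X>.006)
    def edge(m,X,Y,big,cx):
        R=np.hypot(X-cx,Y);T=np.arctan2(Y,X-cx);o=[]
        for b in np.arange(-1.4,1.41,.05):
            k=m&(abs(T-b)<.025)
            if k.sum()>5:
                i=np.argmax(np.where(k,R,-1)) if big else np.argmin(np.where(k,R,9));o.append((X.flat[i],Y.flat[i]))
        return np.array(o)
    for nm,mm,cx,rad,big in(('ring out',m,0,.056,1),('ring in',m,0,.036,0),('neck',(abs(P[...,2]-.104)<.005)&(np.hypot(X+.01,Y)<.04)&(lum>90),-.014,.024,1)):
        e=edge(mm,X,Y,big,cx)
        f=LS(lambda q:np.hypot(e[:,0]-q[0],e[:,1]-q[1])-q[2],[cx,0,rad],loss='soft_l1',f_scale=.001);print(nm,len(e),(f.x*1e3).round(1),'mm rms',1e3*np.sqrt(2*f.cost/len(e)).round(5))
```

```bash
python3 -c "
from h import *
s=snap('wrist');fit(s)"
```

```text
ring out 57 [ 1.1 -1.1 55.9] mm rms 0.17
ring in 57 [-73.9  -3.1  90.3] mm rms 1.63
neck 57 [-5.1  3.  22.5] mm rms 0.19
```

In the tool's units: 0.006 m is 0.24, 0.004 m is 0.16.

{"method": "creep_tool", "body": {
  "moves": [
    [[0.04,0.08,0,0,0.025],[0.08,0.16,0,0,0.025],[0.16,0.2,0,0,0.025],[0.24,0.2,0,0,0.025],[0.24,0.2,0,0,0.025]]
  ]
}}

```text
clock: 3.85
tool_pos: [0.4942, 0.0425, 0.0965]
orientation: [180.0, 0.0, 4.0]
force: [-2.1, -0.7, 1.2]
opening: 0.0246
gripper_force: 0.8
```

```bash
python3 -c "
from h import *
s=snap('wrist');fit(s);print(status.get_obs()['force'])"
```

```text
ring out 57 [ 1.  -1.1 56. ] mm rms 0.12999999999999998
ring in 57 [-41.2  -1.1  62.4] mm rms 1.65
neck 57 [-0.2 -0.2 22.5] mm rms 0.18000000000000002
[-0.86615362  0.27984913  0.58435883]
```

{"method": "creep_tool", "body": {
  "moves": [
    [[0.04,0.04,0,0,0.025],[0.08,0.04,0,0,0.025],[0.08,0.04,0,0,0.025]]
  ]
}}

```text
clock: 4.28
tool_pos: [0.4963, 0.0418, 0.0965]
orientation: [180.0, 0.0, 4.0]
force: [-1.9, 0.9, 1.4]
opening: 0.0246
gripper_force: 0.8
```

```bash
python3 -c "
from h import *
s=snap('wrist');fit(s);print(status.get_obs()['force'])"
```

```text
ring out 57 [ 0.9 -1.1 56.1] mm rms 0.12999999999999998
ring in 57 [-31.7  -0.3  54.9] mm rms 1.76
neck 57 [ 1.7 -1.1 22.5] mm rms 0.16
[-1.92727518  0.22370225  0.41279855]
```

The adapter is home: 0.8 mm from the ring's centre, inside the play. Next I'll back off, rise, and go to the far side of the jaw post.

In the tool's units: -0.08 m is -3.2, -0.03 m is -1.2.

{"method": "creep_tool", "body": {
  "moves": [
    [[-0.6,0,0,0,0.025],[-1.2,0,-1.2,0,0.008],[-1.2,0,-3.2,0,0.008]]
  ]
}}

```text
clock: 4.7
tool_pos: [0.4637, 0.039, 0.1761]
orientation: [179.9, 0.2, 4.0]
force: [1.4, -0.4, -0.3]
opening: 0.0114
gripper_force: 0.0
```

```bash
python3 -c "
from h import *
print(status.get_obs()['joint_pos'].round(1));go(.405,.123,.175,-83)
s=snap('wrist');P=cloud(s);lum=s['frame'].max(-1)
m=(P[...,2]>.096)&(P[...,2]<.106)&(lum<60)&(abs(P[...,0]-.41)<.03)&(abs(P[...,1]-.093)<.03);t=P[m];print(len(t),t.mean(0) if len(t) else 0)"
```

```text
[ 29.1   4.6 -30.9  -0.  -54.7  64.9]
row [-0.0527 -0.0879  0.0011] turn 87.0
0 0
```

{"method": "creep_tool", "body": {
  "moves": [
    [[-2.12,-3.52,0,2,0.008],[-2.12,-3.52,0,4,0.008],[-2.12,-3.52,0,6,0.008],[-2.12,-3.52,0,8.2,0.008],[-2.12,-3.52,0,10.4,0.008],[-2.12,-3.52,0,12.4,0.008],[-2.12,-3.52,0,14.4,0.008],[-2.12,-3.52,0.4,16.6,0.008]]
  ]
}}

```text
clock: 5.75
tool_pos: [0.4073, 0.124, 0.167]
orientation: [-179.9, 0.1, -78.6]
force: [-0.5, -0.5, 1.2]
opening: 0.008
gripper_force: 0.0
```

```bash
python3 -c "
from h import *
s=snap('wrist');P=cloud(s);lum=s['frame'].max(-1)
m=(P[...,2]>.094)&(P[...,2]<.106)&(lum<70)&(abs(P[...,0]-.41)<.03)&(abs(P[...,1]-.093)<.03);t=P[m];print(len(t),(np.percentile(t,2,0)+np.percentile(t,98,0))/2 if len(t) else 0)
save(s,'w4');go(.405,.123,.107,-83)"
```

```text
296 [0.41034511 0.09327564 0.09839684]
row [0.0001 0.0014 0.0584] turn 3.9
```

View pics/w4.png

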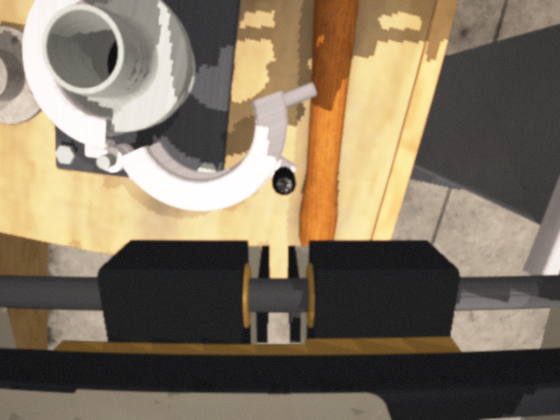

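The wrist view shows the jaw post at (283,180), dead ahead of the finger notch at (279,290). I'll go down and then sweep the arc.

{"method": "creep_tool", "body": {
  "moves": [
    [[0,0.08,1.2,0.8,0.008],[0,0.08,2.4,0.8,0.008],[0,0.08,2.4,0.8,0.008]]
  ]
}}

```text
clock: 6.18
tool_pos: [0.4039, 0.1223, 0.1053]
orientation: [179.8, -0.1, -82.1]
force: [-0.2, 0.2, 0.5]
opening: 0.0081
gripper_force: 0.0
```

Add to h.py:
```python
def arc(H,r,off,angs,z,sgn):
    o=status.get_obs();p=o['tool_pos'];w=o['orientation'][2];a=np.radians(w)
    for f in angs:
        F=np.radians(f);t=sgn*np.array([-np.sin(F),np.cos(F)]);q=np.array(H)+r*np.array([np.cos(F),np.sin(F)])-off*t
        d=q-p[:2];yaw=np.degrees(np.arctan2(t[1],t[0]))
        print([round(v,4) for v in(d[0]*np.cos(a)+d[1]*np.sin(a),d[0]*np.sin(a)-d[1]*np.cos(a),p[2]-z)],round((w-yaw+180)%360-180,1))
```

```bash
python3 -c "
from h import *
arc((.5219,.1071),.1126,.0163,[-173,-168,-163,-158,-153,-148,-143,-138],.107,1)"
```

```text
[np.float64(0.0132), np.float64(-0.0024), np.float64(-0.0017)] 0.9
[np.float64(0.023), np.float64(-0.0013), np.float64(-0.0017)] -4.1
[np.float64(0.033), np.float64(-0.001), np.float64(-0.0017)] -9.1
[np.float64(0.0429), np.float64(-0.0016), np.float64(-0.0017)] -14.1
[np.float64(0.0527), np.float64(-0.003), np.float64(-0.0017)] -19.1
[np.float64(0.0624), np.float64(-0.0053), np.float64(-0.0017)] -24.1
[np.float64(0.0718), np.float64(-0.0084), np.float64(-0.0017)] -29.1
[np.float64(0.0809), np.float64(-0.0124), np.float64(-0.0017)] -34.1
```

In the tool's units: 0.081 m is 3.24, 0.071 m is 2.84, -34 degrees is -6.8.

{"method": "creep_tool", "body": {
  "moves": [
    [[0.48,-0.08,-0.08,0,0.008],[0.84,-0.04,-0.08,-0.6,0.008],[1.24,-0.04,-0.08,-1.6,0.008],[1.64,-0.06,-0.08,-2.6,0.008],[2.04,-0.12,-0.08,-3.6,0.008],[2.44,-0.2,-0.08,-4.6,0.008],[2.84,-0.32,-0.08,-5.8,0.008],[3.24,-0.496,-0.08,-6.8,0.008]]
  ]
}}

```text
clock: 7.18
tool_pos: [0.4292, 0.0444, 0.11]
orientation: [-179.9, -0.0, -48.0]
force: [-0.8, 1.6, 0.0]
opening: 0.0081
gripper_force: 1.0
```

```bash
python3 -c "
from h import *
arc((.5219,.1071),.1126,.0163,[-134,-130,-126,-122,-119,-116,-114,-112.3],.107,1)
s=snap('wrist');save(s,'w5')
P=cloud(s);lum=s['frame'].max(-1);m=(P[...,2]>.094)&(P[...,2]<.106)&(lum<70)&(abs(P[...,0]-.438)<.03)&(abs(P[...,1]-.03)<.03);t=P[m];print(len(t),(np.percentile(t,2,0)+np.percentile(t,98,0))/2 if len(t) else 0)"
```

```text
[np.float64(0.007), np.float64(0.0026), np.float64(0.003)] -4.0
[np.float64(0.015), np.float64(0.0029), np.float64(0.003)] -8.0
[np.float64(0.0229), np.float64(0.0027), np.float64(0.003)] -12.0
[np.float64(0.0308), np.float64(0.0019), np.float64(0.003)] -16.0
[np.float64(0.0367), np.float64(0.0009), np.float64(0.003)] -19.0
[np.float64(0.0425), np.float64(-0.0004), np.float64(0.003)] -22.0
[np.float64(0.0464), np.float64(-0.0014), np.float64(0.003)] -24.0
[np.float64(0.0496), np.float64(-0.0023), np.float64(0.003)] -25.7
963 [0.43744647 0.03300795 0.09984783]
```

View pics/w5.png

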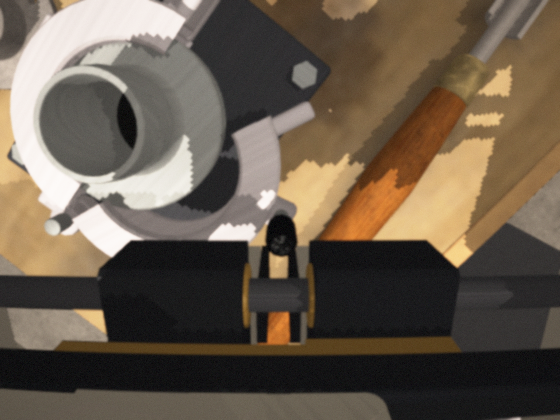

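The wrist view shows the post at (281,235), held in the notch, with the jaw about 35° through its swing. Carrying on to shut.

In the tool's units: 0.003 m is 0.12, 0.049 m is 1.96, -8 degrees is -1.6.

{"method": "creep_tool", "body": {
  "moves": [
    [[0.28,0.08,0.04,-0.8,0.008],[0.6,0.12,0.08,-1.6,0.008],[0.92,0.12,0.08,-2.4,0.008],[1.24,0.08,0.08,-3.2,0.008],[1.48,0.04,0.08,-3.8,0.008],[1.7,0,0.08,-4.4,0.008],[1.86,-0.04,0.08,-4.8,0.008],[1.96,-0.08,0.08,-5.14,0.008]]
  ]
}}

```text
clock: 8.22
tool_pos: [0.4636, 0.0097, 0.1079]
orientation: [-179.9, -0.1, -22.5]
force: [-1.7, 1.8, 1.6]
opening: 0.008
gripper_force: 1.4
```

Add to h.py:
```python
def post(x,y,r=.02,cam='wrist'):
    s=snap(cam);P=cloud(s);lum=s['frame'].max(-1);m=(P[...,2]>.096)&(P[...,2]<.106)&(lum<70)&(np.hypot(P[...,0]-x,P[...,1]-y)<r);t=P[m]
    q=(np.percentile(t,2,0)+np.percentile(t,98,0))/2 if len(t) else np.zeros(3);print('post',len(t),q.round(4));return s,q
```

```bash
python3 -c "
from h import *
s,q=post(.478,.003);v=q[:2]-[.5219,.1071];print(np.degrees(np.arctan2(v[1],v[0])),np.hypot(*v));fit(s)"
```

```text
post 906 [0.4767 0.0049 0.1008]
-113.87542967935411 0.1117710600028101
ring out 57 [ 1.3 -1.1 55.8] mm rms 0.3
ring in 57 [-0.7 -4.5 22.5] mm rms 2.61
neck 57 [ 0.9 -1.5 22.5] mm rms 0.27999999999999997
```

In the tool's units: 0.004 m is 0.16, 0.003 m is 0.12.

{"method": "creep_tool", "body": {
  "moves": [
    [[0.08,0,0,0,0.008],[0.12,0,0,0,0.008],[0.16,0,0,0,0.008],[0.16,0,0,0,0.008]]
  ]
}}

```text
clock: 8.78
tool_pos: [0.4657, 0.0084, 0.1066]
orientation: [180.0, 0.1, -22.5]
force: [-5.7, 6.6, 6.3]
opening: 0.0082
gripper_force: 4.4
```

```bash
python3 -c "
from h import *
s,q=post(.478,.003);v=q[:2]-[.5219,.1071];print(np.degrees(np.arctan2(v[1],v[0])),np.hypot(*v));fit(s)"
```

```text
post 928 [0.4787 0.0037 0.1005]
-112.68554751638611 0.11206035558398127
ring out 57 [ 1.9 -1.4 55.2] mm rms 0.29
ring in 57 [ 0.6 -4.4 21.7] mm rms 2.62
neck 57 [ 0.9 -1.6 22.6] mm rms 0.3
```

In the tool's units: 0.003 m is 0.12, 0.0015 m is 0.06.

{"method": "creep_tool", "body": {
  "moves": [
    [[0.06,0,0,0,0.008],[0.12,0,0,0,0.008],[0.12,0,0,0,0.008]]
  ]
}}

```text
clock: 9.2
tool_pos: [0.4664, 0.0078, 0.1063]
orientation: [180.0, 0.3, -22.6]
force: [-18.0, 14.9, 16.0]
opening: 0.0081
gripper_force: 11.5
```

```bash
python3 -c "
from h import *
s,q=post(.478,.003);v=q[:2]-[.5219,.1071];print(np.degrees(np.arctan2(v[1],v[0])),np.hypot(*v));save(s,'w6')"
```

```text
post 701 [0.4791 0.0033 0.1009]
-112.40020235151334 0.1122514944657996
```

View pics/w6.png

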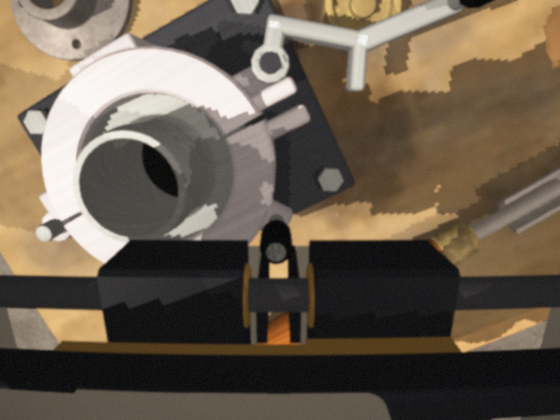

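The post stopped at −112.4° from the hinge, against −112.3° when shut, and pushing 18 N doesn't move it. The picture shows the ring closed with the two ears meeting around (285,105), so the jaw is shut. Now I'll back off and go look at the latch post.

In the tool's units: -0.085 m is -3.4, -0.05 m is -2.

{"method": "creep_tool", "body": {
  "moves": [
    [[-0.48,0,0,0,0.008],[-1.2,0,0,0,0.008],[-1.2,0,-2,0,0.008],[-1.2,0,-3.4,0,0.008]]
  ]
}}

```text
clock: 9.75
tool_pos: [0.4408, 0.0184, 0.193]
orientation: [180.0, -0.0, -22.5]
force: [1.0, 0.4, -0.6]
opening: 0.0079
gripper_force: 0.0
```

```bash
python3 -c "
from h import *
go(.49,-.108,.19,-6)"
```

```text
row [0.0938 0.0979 0.003 ] turn -16.5
```

In the tool's units: 0.098 m is 3.92, 0.094 m is 3.76, -16 degrees is -3.2.

{"method": "creep_tool", "body": {
  "moves": [
    [[3.76,3.92,0,-1.6,0.008],[3.76,3.92,0,-3.2,0.008],[3.76,3.92,0,-3.2,0.008],[3.76,3.92,0,-3.2,0.008]]
  ]
}}

```text
clock: 10.25
tool_pos: [0.4901, -0.1091, 0.191]
orientation: [180.0, 0.1, -6.7]
force: [-1.1, 0.4, -0.3]
opening: 0.0078
gripper_force: 0.0
```

```bash
python3 -c "
from h import *
s,q=post(.542,-.11,.025);fit(s);s=snap('top')
v=q[:2]-[.5512,-.0241];print(np.degrees(np.arctan2(v[1],v[0])),np.hypot(*v))
go(q[0]+.030,q[1]-.003,.19,-6)
s,q=post(.478,.003,.02,'scene')"
```

```text
post 260 [ 0.5456 -0.1128  0.0988]
ring out 54 [ 7.4 -5.3 49.7] mm rms 1.1
ring in 54 [ 5.6 -3.3 19.1] mm rms 2.6
neck 57 [ 1.  -1.8 22.8] mm rms 0.36000000000000004
-93.63363449289645 0.08886349506559783
row [ 0.0859 -0.0019  0.0013] turn -0.6
post 21 [ 4.773e-01 -3.000e-04  9.900e-02]
```

{"method": "creep_tool", "body": {
  "moves": [
    [[2,-0.08,0,0,0.008],[3.44,-0.08,0,0,0.008],[3.44,-0.08,0.4,0,0.008],[3.44,-0.08,2.4,0,0.008],[3.44,-0.08,3.32,0,0.008],[3.44,-0.08,3.32,0,0.008]]
  ]
}}

```text
clock: 11.15
tool_pos: [0.5743, -0.1151, 0.1068]
orientation: [180.0, 0.2, -6.5]
force: [-0.4, -0.4, 0.8]
opening: 0.0083
gripper_force: 0.0
```

```bash
python3 -c "
from h import *
arc((.5512,-.0241),.0887,.0163,[-93.6,-99,-105,-111,-117,-123,-129,-135,-140,-144,-147.7],.107,-1)"
```

```text
[np.float64(-0.0125), np.float64(-0.0), np.float64(-0.0002)] 177.1
[np.float64(-0.0208), np.float64(0.0015), np.float64(-0.0002)] -177.5
[np.float64(-0.0302), np.float64(0.0023), np.float64(-0.0002)] -171.5
[np.float64(-0.0397), np.float64(0.0021), np.float64(-0.0002)] -165.5
[np.float64(-0.049), np.float64(0.001), np.float64(-0.0002)] -159.5
[np.float64(-0.0582), np.float64(-0.0012), np.float64(-0.0002)] -153.5
[np.float64(-0.0671), np.float64(-0.0043), np.float64(-0.0002)] -147.5
[np.float64(-0.0757), np.float64(-0.0083), np.float64(-0.0002)] -141.5
[np.float64(-0.0825), np.float64(-0.0123), np.float64(-0.0002)] -136.5
[np.float64(-0.0876), np.float64(-0.0159), np.float64(-0.0002)] -132.5
[np.float64(-0.0921), np.float64(-0.0196), np.float64(-0.0002)] -128.8
```

In the tool's units: -0.0755 m is -3.02, -0.067 m is -2.68, 38.5 degrees is 7.7.

{"method": "creep_tool", "body": {
  "moves": [
    [[-0.44,0,0,-0.4,0.008],[-0.84,0.06,0,0.5,0.008],[-1.2,0.08,0,1.7,0.008],[-1.6,0.08,0,2.9,0.008],[-1.96,0.04,0,4.1,0.008],[-2.32,-0.04,0,5.3,0.008],[-2.68,-0.16,0,6.5,0.008],[-3.02,-0.32,0,7.7,0.008]]
  ]
}}

```text
clock: 12.15
tool_pos: [0.5022, -0.0992, 0.1104]
orientation: [-179.9, -0.1, -45.1]
force: [-0.1, -1.7, 0.3]
opening: 0.0075
gripper_force: 0.9
```

```bash
python3 -c "
from h import *
arc((.5512,-.0241),.0887,.0163,[-135,-138,-141,-144,-147.7],.107,-1)
s,q=post(.488,-.087,.03,'scene')
v=q[:2]-[.5512,-.0241];print(np.degrees(np.arctan2(v[1],v[0])),np.hypot(*v))"
```

```text
[np.float64(-0.0022), np.float64(0.0009), np.float64(0.0034)] 179.9
[np.float64(-0.0068), np.float64(0.0016), np.float64(0.0034)] -177.1
[np.float64(-0.0115), np.float64(0.0021), np.float64(0.0034)] -174.1
[np.float64(-0.0162), np.float64(0.0024), np.float64(0.0034)] -171.1
[np.float64(-0.0221), np.float64(0.0023), np.float64(0.0034)] -167.4
post 0 [0. 0. 0.]
177.49646336613833 0.551726608022488
```

{"method": "creep_tool", "body": {
  "moves": [
    [[-0.12,0.04,0.08,0,0.008],[-0.28,0.06,0.08,0.6,0.008],[-0.46,0.08,0.08,1.2,0.008],[-0.64,0.08,0.08,1.8,0.008],[-0.8,0.08,0.08,2.3,0.008],[-0.8,0.08,0.08,2.5,0.008]]
  ]
}}

```text
clock: 12.95
tool_pos: [0.4869, -0.0865, 0.107]
orientation: [-179.9, -0.0, -57.4]
force: [-0.1, -0.8, -0.5]
opening: 0.0082
gripper_force: 0.1
```

```bash
python3 -c "
from h import *
arc((.5512,-.0241),.0887,.0163,[-144,-147.7,-149],.107,-1)
s=snap('wrist');P=cloud(s);save(s,'w7')"
```

```text
[np.float64(0.0036), np.float64(-0.0002), np.float64(0.0)] 176.6
[np.float64(-0.0021), np.float64(0.001), np.float64(0.0)] -179.7
[np.float64(-0.0041), np.float64(0.0013), np.float64(0.0)] -178.4
```

View pics/w7.png

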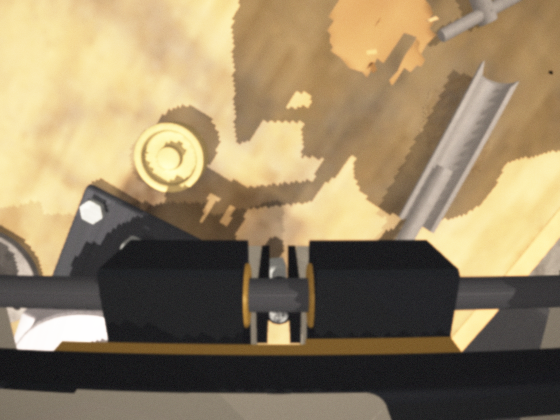

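In the wrist view the lever shows in the notch at (278,290) and the caster sits undisturbed at (170,157). I'll press on to the stop.

{"method": "creep_tool", "body": {
  "moves": [
    [[-0.06,0.02,0,0,0.008],[-0.12,0.04,0,0,0.008],[-0.16,0.04,0,0,0.008],[-0.16,0.04,0,0,0.008]]
  ]
}}

```text
clock: 13.5
tool_pos: [0.4844, -0.0838, 0.1068]
orientation: [-179.9, -0.0, -57.5]
force: [2.7, -2.0, 0.3]
opening: 0.0084
gripper_force: 1.9
```

In the tool's units: -0.003 m is -0.12, -0.0015 m is -0.06.

{"method": "creep_tool", "body": {
  "moves": [
    [[-0.06,0,0,0,0.008],[-0.12,0,0,0,0.008],[-0.12,0,0,0,0.008]]
  ]
}}

```text
clock: 13.88
tool_pos: [0.484, -0.0827, 0.1072]
orientation: [-179.9, -0.2, -57.4]
force: [9.5, -14.2, -3.9]
opening: 0.0082
gripper_force: 7.6
```

The latch stopped at 17 N with its post where it should be when shut. I'll back off and check.

{"method": "creep_tool", "body": {
  "moves": [
    [[0.48,0,0,0,0.008],[1.2,0,0,0,0.008],[1.2,0,-2,0,0.008],[1.2,0,-4.4,0,0.008],[-3.6,2.4,-4.4,0,0.008],[-3.6,2.4,-4.4,0,0.008],[-3.6,2.4,-4.4,0,0.008]]
  ]
}}

```text
clock: 14.75
tool_pos: [0.3805, -0.0372, 0.2167]
orientation: [-180.0, 0.1, -57.4]
force: [0.6, 0.3, 0.5]
opening: 0.0083
gripper_force: 0.0
```

```bash
python3 -c "
from h import *
go(.40,-.03,.25,4)
s,q=post(.476,-.07,.03,'top');s,q=post(.478,.003,.03,'scene');s,q=post(.476,-.07,.03,'scene')"
```

```text
row [ 0.0044 -0.0203 -0.0333] turn -61.4
post 8 [ 0.4733 -0.0668  0.0988]
post 21 [ 4.77e-01 -3.00e-04  9.85e-02]
post 26 [ 0.4745 -0.0721  0.0984]
```

Now I'll turn the wrist to face the port and take the last check.

{"method": "creep_tool", "body": {
  "moves": [
    [[0,-0.8,-1.2,-2,0.008],[0,-0.8,-1.6,-4,0.008],[0,-0.8,-1.6,-6,0.008],[0,-0.8,-1.6,-8,0.008],[0,-0.8,-1.6,-10,0.008],[0,-0.8,-1.6,-12.2,0.008],[0,-0.8,-1.6,-12.2,0.008]]
  ]
}}

```text
clock: 15.78
tool_pos: [0.4012, -0.0274, 0.2562]
orientation: [180.0, 0.1, 3.4]
force: [-0.3, 0.7, 0.3]
opening: 0.0075
gripper_force: 0.0
```

```bash
python3 -c "
from h import *
s,q=post(.476,-.07,.03)
v=q[:2]-[.5512,-.0241];print(np.degrees(np.arctan2(v[1],v[0])),np.hypot(*v))
w,q=post(.478,.003);v=q[:2]-[.5219,.1071];print(np.degrees(np.arctan2(v[1],v[0])),np.hypot(*v));fit(w)
t=snap('scene');b=cv2.resize(t['frame'][170:320,150:350],(560,420))
cv2.imwrite('pics/f.png',cv2.resize(np.hstack([w['frame'],b])[...,::-1],(800,300)))"
```

```text
post 100 [ 0.4762 -0.0707  0.0988]
-148.18338198950414 0.08831387657028178
post 92 [0.4791 0.0025 0.0986]
-112.23352920892953 0.11303626622639587
ring out 26 [-57.8   0.2  92.1] mm rms 1.9300000000000002
ring in 26 [-200243.4  -24683.8  201770.8] mm rms 2.4499999999999997
neck 46 [ 0.5 -1.7 22.5] mm rms 0.5
```

View pics/f.png

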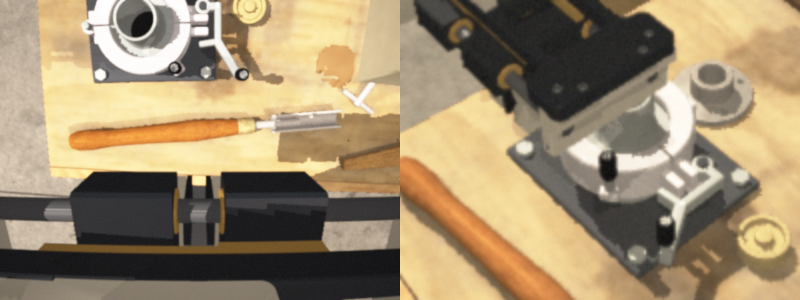

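The left panel shows the ring closed round the neck at (140,20), with the jaw post at (176,68) and the latch post at (242,74). In the right panel the claw is hooked at the ear near (675,180), and the faceplate and caster stand clear. The post angles are −112.2° for the jaw (shut is −112.3°) and −148.2° for the latch (shut is −147.7°).

```bash
python3 -c "
from plant import job
print(job.close_job())"
```

```text
the job is handed in; nothing more can be done
None
```

The job is handed in at about 16 s of the 54 s limit: the adapter is home within its play, the hinged half and then the latch were each pushed to a firm stop at their shut angles, and the caster wheel and faceplate look undisturbed in the final picture; no verdict was returned.

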